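# Release the strainer cassette with the reversible ratchet

## Robot

A 6-joint arm with a two-finger parallel gripper is mounted at the origin on the work surface. World frame = base frame: x ahead of the robot, y to its left, z up, the work surface at z = 0. Lengths are in mm, angles in rad, forces in N, time in s.
With the tool pointing down it reaches from about 275 to 875 mm from the base axis. Payload 12.5 kg.
Tool frame: the origin (TCP) lies between the finger pads; the fingertips stand 19 mm ahead of it and the grasp point (between the pads) is the TCP (env.nose_length is the distance from the TCP to the fingertips, in mm); z points along the fingers, y is the line along which they close (so a half turn about z gives the same grasp; the last joint's range is limited). The gripper opens to 85 mm and grips with 20 to 120 N. Pads are 22 mm wide; open, the fingers measure 114 mm over their backs; the gripper's body (76 mm by 85 mm) begins 54 mm behind the grasp point. The pads swing forward as they close: fully open they stand 13 mm farther back than shut.
Start: joints at [-1.187, 0.351, 1.652, -0, 1.139, -0.085], TCP at [248.515, -490.637, 250.29] pointing down, gripper open.
Joint ranges: [-2.75, 2.75], [-0.79, 2.1], [0.01, 2.65], [-1.57, 4.71], [0.07, 3.14], [-2.87, 2.87]. Speed limits (rad/s): [2.22, 2.22, 2.79, 3.14, 3.14, 3.14].

## Interface

Orientations are given as a unit quaternion [x, y, z, w].
In Python, from workcell import status, optics, ticket, finder, env gives the robot as it stands. The module is installed in compiled form; this text tells all that it offers.
- The arm moves only by the shell command python3 -m crank 'ROWS' [FORCE]. ROWS is JSON, a list of rows, each a list of 7 numbers: the shift along the tool's x, y, z in mm, then the turn, a rotation vector about the tool's x, y, z in rad, then the opening in per cent of the stroke, from 0 (shut) to 100 (fully open). In form: [[x, y, z, ax, ay, az, hand], ...]. A call has 1 to 12 rows; each row is the pose to reach, as a shift and turn from the pose commanded when the call began, along the tool's axes at that moment; what a row does not reach only later rows make up. A row lasts 1/10 s, in which the tool goes at most 50 mm and 8.59 degrees, less where a joint would pass 70% of its speed; a pose out of reach is approached as far as the arm can. A call with a gripper value outside its range is refused whole. The fingers move at their own pace and stop on an object; FORCE is the grip in N (left out, the last holds). Time passes only in rows, so rows that repeat a pose let the fingers close. It gives the time, the measured TCP pose, the force, the opening and the grip force at its end, in the units of the state.
- status.sense(): the state, without advancing time (a new reading comes with each control period).
- optics.get_image(name): name is "scene" or "top" or "wrist"; returns the picture (480x640x3 uint8, blue, green, red); there is no depth.
- optics.camera_model(name): a dict with "fx", "fy", "cx", "cy" (pixels), "k1" (the pictures are not rectified: a ray, as slopes to the right and down, at radius r is drawn at 1 + k1 r^2 times it, then the intrinsics apply), "R" (3x3) and "t" (3): a world point X has camera coordinates R X + t. Camera axes: x right, y down, z forward; pixel columns grow to the right and rows downward; lengths in mm; the calibration is good to about 2 mm. A picture is of the moment at which its call begins: read the wrist's pose just before it. camera_model takes no time and is no camera call; for the wrist camera it gives the pose at the moment of the call.
- ticket.hand_in(): hands the job in; it is judged then, once.
Trained networks look in the newest picture that a camera, given by its name, has taken for a name from the list of things; names that differ only in an ending like _2 or _b are one class to them, and where a whole thing is asked for, a point or a joint stands for the part that bears it (a point fixed in the world has none). Each returns a list of dicts, best first, with "score" (0 to 1); they miss things now and then, are a little off and sometimes report something else, mostly with a low value. They report only what shows in the picture. A call takes as long as a camera call.
- finder.look_for(target, camera): "xy" ([column, row] in pixels, amid what is visible of it).
- finder.cut_out(target, camera): "pixels" (480x640 bool, what is visible of it) and "xy" ([column, row] in pixels, amid what is visible of it).
The state is a dict: "time_s": time; "q": joint angles; "qd": joint speeds; "effort": joint torques, N m; "position": TCP position; "tool_rot": TCP orientation; "ft_force": force on the tool from outside, world axes, zero at the start; "wrist_torque": the same for the moment, N m; "grip_width": opening from 0.0 (shut) to 1.0 (fully open); "gripper_force": force on a finger pad.
Only numpy, scipy, OpenCV 4.12 (cv2) and the standard library are available. Lean on these libraries where they do the work, as an engineer would, in place of code of your own. Each camera call takes 0.05 s, during which the arm holds its last target. There are 200 camera calls.

## Task

The ratchet on the bottling station's strainer is set to tighten: flip its red direction lever over to loosen, then swing the blue handle back and forth to unscrew the bolt until the red cam hook has turned clear of the cassette. Then draw the strainer cassette by its orange tab fully out to the left, and let go. Do not push the glass pipe overhead, and leave the bottles and other things on the table standing where they are.

Things in the scene. Friction and masses are not known exactly. Their poses are not given: they have to be found in the camera images.
- station: The strainer station, a white and steel machine fixed on the table; base 250 mm (x) by 310 mm (y). Origin at the centre of its underside; z up; x points from its operator's (robot's) side to its back, y to the left seen from the robot. Its steel face slopes 0.5 rad (29 degrees): it faces the robot and up.
- bolt (a point): Point of the sloping face on the bolt's axis, 225 mm above the table. Axes fixed to the face: x up the slope, y left along the face (level), z straight out of it (the bolt's axis; 'above the face' means along z). The face spans x -115 to +95, y -150 to +150 mm; rubber stop posts 10 mm thick, 52 mm high at (-54, 37) and (-11, -64) mm.
- cam (a joint): Angle of the bolt and the red cam hook fixed to it under the ratchet (a crescent rim 43 to 53 mm from the axis, up to 29 mm above the face). 0 = tight (start); grows anticlockwise seen from outside (loosening); stop at 2.4. The crescent holds the cassette's lug until about 1.75; from 1.85 the lug is free. Stiff: 1.2 N m; stays where left.
- ratchet (a joint): Angle of the handle about the bolt's axis, anticlockwise seen from outside. 0: it points down the slope (-x of point bolt); positive: to the robot's right (-y of point bolt). Swings only from -0.35 to 1.15 between stop posts, so the bolt needs more than one stroke. Stays where left (0.5 N m of friction). 24 clicks a turn: up to 0.27 rad of each stroke is lost before it bites.
- handle_grip (a point): Middle of the ratchet's blue grip, a round bar 26 mm thick reaching from 85 to 178 mm from the bolt's axis, parallel to the face with its centre line 45 mm above it. This point lies on the centre line 125 mm from the axis. x of the point points outwards along the handle, z out of the face.
- selector (a joint): Red direction lever, angle relative to the handle, anticlockwise seen from outside; stops at +-0.45. Positive: its free end leans right (-y of point bolt, looking along the handle to the bolt): drives clockwise, tightens. Below -0.3 (free end left): drives anticlockwise, loosens, and slips on the way back. In the middle it drives neither way. Stays where left; 4 N at its tip flips it.
- selector_tip (a point): On the mid-plane of the red direction lever, 42 mm from its pivot, 70.5 mm above the face. The lever is a fin 9 mm thick, 62 to 80 mm above the face, reaching outwards along the handle from its pivot (35 mm from the bolt's axis) to 45 mm beyond it. x points along the lever away from the pivot, z out of the face. The handle's top below it is 58 mm above the face.
- cassette (a joint): How far the strainer cassette has been drawn out to the left (+y of point bolt) along its guides, in m: 0 = in (start), 0.08 = fully out, at its stop. Held by the cam hook until that is loosened; then it slides with about 2 N of friction. Its guide rails, 16 mm high, run along y at x -88 and +58 mm from point bolt.
- tab (a point): Centre of the grip part of the cassette's orange pull tab, 32 mm above the face. The tab is an upright fin 14 mm thick (y of point bolt), 36 mm long (up the slope), its top 50 mm and its foot 8 mm above the face. Axes as point bolt's. With the cassette in, it lies at x -65, y +100 mm from point bolt.
- pipe: Fragile glass pipe, 20 mm thick, fixed on the station as a bridge above the ratchet; it bends backwards and down at 120 mm either side of the middle. It leaves no room for a tool that comes straight down on the lever or the tab: come in square to the sloping face. Origin as body station's.
- pipe_mid (a point): Middle of the level, crosswise part of the glass pipe (on its centre line, about 375 mm above the table); it runs along the station's y.
- bottle_a: Bystander: small green glass gin bottle with a cork, 56 mm across, 150 mm tall; origin at the centre of its underside.
- bottle_b: Bystander: small clear glass gin bottle, 56 mm across, 150 mm tall; origin at the centre of its underside.
- bottle_c: Bystander: small amber glass bottle, 56 mm across, 150 mm tall; origin at the centre of its underside.
- jar: Bystander: squat jar with a black lid, 60 mm across, 60 mm tall; origin at the centre of its underside.
- beaker: Bystander: white open cup, 64 mm across, 75 mm tall; origin at the centre of its underside.
- stopper: Bystander: cork stopper standing on end, 28 mm across, 30 mm tall; origin at the centre of its underside.
- spanner: Bystander: open-ended spanner lying flat, 150 mm long, 10 mm high or less; origin under its middle.

How it is judged (in metres and radians):
On the way, in this order (a step that is already met when the one before it is completed fails the run):
1. the direction lever is flipped to loosen (value of joint selector below -0.3 rad), for 0.1 s.
2. the bolt is loosened until the cam hook is clear (value of joint cam above 1.85 rad), for 0.1 s.
At the end, for the whole second after the job is handed in: The cassette is drawn out by at least 72 of its 80 mm and at rest, and the bolt with its cam hook stands loosened by at least 1.85 rad (value of joint cassette above 0.072 m and value of joint cam above 1.85 rad and velocity of joint cassette between -0.01 and 0.01 m/s); the robot touches nothing.
It fails at once if the glass pipe is pushed with more than 8 N (contact force between anything else and pipe above 8 N).
It fails at once if a bystander is moved by more than 40 mm or tipped over (distance of any of bottle_a, bottle_b, bottle_c, jar, beaker, stopper, spanner from where it was at the start of the episode above 0.04 m or angle between any of bottle_a, bottle_b, bottle_c, jar, beaker, stopper, spanner's own z axis and vertical above 0.5 rad).
It also fails if it takes over 72 s, if anything falls off the work surface, if the arm or the gripper's body presses on something with over 40 N, if the wrist force passes 120 N, or if a joint passes its speed limit or range.

## Working session

There is one attempt and no reset: what is moved stays moved. The work goes in short steps, Python scripts to look and compute and a shell command to move; the robot and the scene stay as the last step left them, time stands still between calls to the robot, and variables do not carry over. Pictures are saved under pics/ and viewed, at most 11 in all, crops included, and the job is handed in when it is done.

```bash
mkdir -p pics; ls
cat > h.py <<'E'
import numpy as np, cv2, json
from scipy.spatial.transform import Rotation as R
from scipy.optimize import least_squares
from workcell import status, optics, ticket, finder, env
def proj(cm,X):
    X=np.atleast_2d(X); c=X@np.array(cm["R"]).T+np.array(cm["t"]).ravel()
    s=c[:,:2]/c[:,2:]; r2=(s**2).sum(1,keepdims=True); s=s*(1+cm["k1"]*r2)
    return s*[cm["fx"],cm["fy"]]+[cm["cx"],cm["cy"]]
E
python3 - <<'E'
from h import *
s=status.sense(); print(s)
out=[]
for n in ["scene","top"]:
    cm=optics.camera_model(n); print(n,{k:np.round(v,3).tolist() for k,v in cm.items()})
    im=optics.get_image(n); cv2.imwrite(f"pics/{n}0.png",im)
    for t in ["station","bolt","handle_grip","selector_tip","tab","pipe_mid","cam","selector","pipe","bottle_a","jar","beaker","stopper","spanner"]:
        print(n,t,[(np.round(d["xy"]).tolist(),round(d["score"],2)) for d in finder.look_for(t,n)[:4]])
E
```

```text
pics
{'time_s': 0.0, 'q': array([-1.18658914e+00,  3.51236146e-01,  1.65243613e+00,  2.29303884e-05,
        1.13907795e+00, -8.45516994e-02]), 'qd': array([-0.00154854, -0.00052728, -0.00109603,  0.00068629,  0.0005629 ,
       -0.00016886]), 'effort': array([ 1.10451874e-03, -5.06092393e+01, -2.91402215e+01, -1.35360847e-04,
        4.44365025e-03, -8.76300248e-06]), 'position': array([ 248.41377567, -490.35854494,  249.75387766]), 'tool_rot': array([ 9.72659599e-01,  2.32234729e-01, -7.61004129e-05, -5.73856536e-04]), 'ft_force': array([ 0.02590799,  0.18029708, -0.62146773]), 'wrist_torque': array([ 0.01963027, -0.02643577, -0.00058919]), 'gripper_force': 0.0, 'grip_width': 0.9978789725996864}
scene {'fx': 526.329, 'fy': 526.329, 'cx': 330.496, 'cy': 237.192, 'k1': -0.024, 'R': [[0.784, 0.62, -0.01], [0.523, -0.669, -0.528], [-0.334, 0.409, -0.849]], 't': [-443.194, -141.861, 1626.521]}
scene station [([321.0, 303.0], 0.69), ([318.0, 289.0], 0.25)]
scene bolt [([318.0, 287.0], 0.61), ([323.0, 276.0], 0.29)]
scene handle_grip [([294.0, 280.0], 0.62)]
scene selector_tip [([287.0, 2
[... 803 characters left out ...]
p station [([373.0, 226.0], 0.82), ([341.0, 235.0], 0.5)]
top bolt []
top handle_grip [([395.0, 246.0], 0.61), ([340.0, 233.0], 0.42)]
top selector_tip [([398.0, 245.0], 0.57)]
top tab [([342.0, 233.0], 0.89), ([394.0, 243.0], 0.67)]
top pipe_mid [([392.0, 226.0], 0.85), ([361.0, 218.0], 0.62)]
top cam [([394.0, 252.0], 0.19)]
top selector [([394.0, 249.0], 0.6)]
top pipe [([393.0, 231.0], 0.78), ([360.0, 216.0], 0.43)]
top bottle_a [([268.0, 305.0], 0.88), ([461.0, 209.0], 0.82), ([261.0, 253.0], 0.81), ([392.0, 249.0], 0.21)]
top jar [([431.0, 307.0], 0.64)]
top beaker [([481.0, 266.0], 0.68), ([262.0, 251.0], 0.61)]
top stopper [([383.0, 320.0], 0.49)]
top spanner [([314.0, 340.0], 0.56)]
```

Run:
```python
import cv2
a=cv2.imread("pics/scene0.png")[180:430,170:420]; b=cv2.imread("pics/top0.png")[150:360,240:500]
cv2.imwrite("pics/a.png",cv2.resize(a,(600,600),interpolation=cv2.INTER_CUBIC))
cv2.imwrite("pics/b.png",cv2.resize(b,(743,600),interpolation=cv2.INTER_CUBIC))
```

```text
(no output)
```

View pics/a.png

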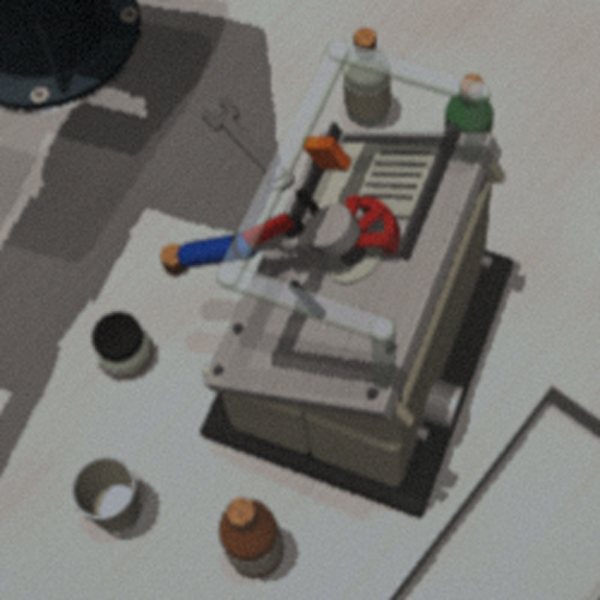

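View pics/b.png

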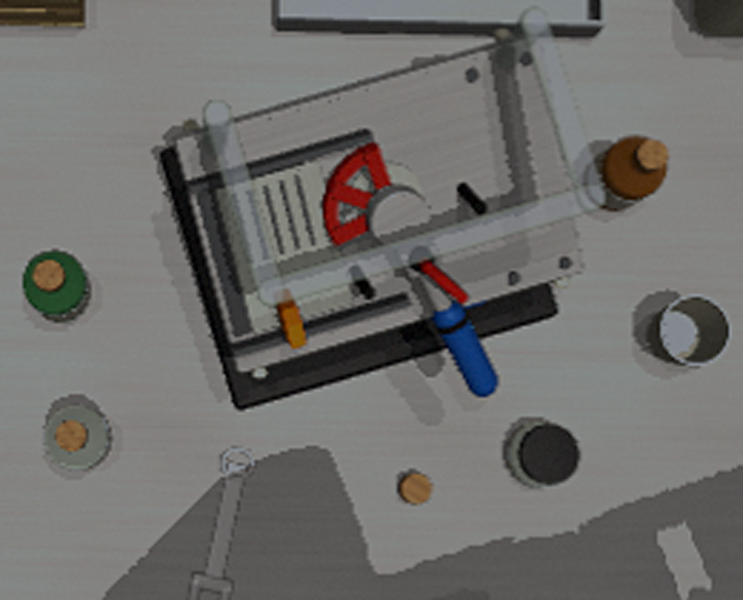

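The pictures show the station turned about 0.25 rad, with its left side nearer the robot. The handle points down the slope and slightly right. In the top crop the lever is at (445,280), the tab at (292,318) and the pipe corners at (270,290) and (592,192). I'll fit the face frame next.

```bash
cat >> h.py <<'E'
def frame(p):  # bolt frame: x,y,yaw
    M=R.from_euler('z',p[2])*R.from_euler('y',-0.5)
    return M.as_matrix(), np.array([p[0],p[1],225.])
# NB tilt: x up slope = (cos.5,0,sin.5), z=(-sin.5,0,cos.5)
def hp(th,r,z,off=0): return np.array([-r*np.cos(th)+off*0, -r*np.sin(th), z])
def lev(th,se,r,z):  # lever point at r from pivot
    return hp(th,35,z)+np.array([-r*np.cos(th+se),-r*np.sin(th+se),0])
E
cat > fit.py <<'E'
from h import *
cs={n:optics.camera_model(n) for n in("scene","top")}
T=lambda x,y:("top",np.array([240+x/2.858,150+y/2.857])); S=lambda x,y:("scene",np.array([170+x/2.4,180+y/2.4]))
def model(p):
    th,se,px,py=p[3:7]
    Z=np.array([0,0,0])
    F=lambda v:("f",v)
    W=lambda v:("w",v)
    return dict(post1=F([-54,37,52]),post2=F([-11,-64,52]),post1b=F([-54,37,0]),post2b=F([-11,-64,0]),gend=F(hp(th,176,45)),gst=F(hp(th,85,50)),
     ltip=F(lev(th,se,43,80)),lpiv=F(hp(th,35,80)),tab=F([-65,100,35]),pl=W([px,py+120,150]),pr=W([px,py-120,150]),tabf=F([-65,100,50]))
obs=[("post1",T(370,294)),("post2",T(482,210)),("post2b",T(461,186)),("post1b",T(357,268)),("gend",T(485,389)),("gst",T(449,305)),("ltip",T(463,298)),("lpiv",T(422,262)),
("tab",T(292,320)),("pl",T(268,290)),("pr",T(594,191)),
("gend",S(183,252)),("ltip",S(256,237)),("lpiv",S(292,218)),("post2",S(297,284)),("pl",S(338,50)),("pr",S(232,272)),("tab",S(326,152))]
def pts(p):
    A,b=frame(p); m=model(p); Y=R.from_euler('z',p[2]).as_matrix()
    return {k:(A@v if t=="f" else Y@np.array(v))+b for k,(t,v) in m.items()}
def res(p):
    P=pts(p); return np.concatenate([proj(cs[c],P[k])[0]-uv for k,(c,uv) in obs])
if __name__=="__main__":
    s=least_squares(res,[450,-60,.25,0.2,.4,-50,0],loss="soft_l1")
    print(np.round(s.x,3)); r=res(s.x).reshape(-1,2)
    for o,e in zip(obs,r): print(o[0],o[1][0],e.round(1))
    P=pts(s.x); print({k:v.round(0).tolist() for k,v in P.items()}); np.save("p.npy",s.x)
E
python3 fit.py
```

```text
[601.076 -88.031  25.452  12.772 -24.768 -58.718   1.691]
post1 top [-0.3 -1.4]
post2 top [-0.5 -2.3]
post2b top [ 0.2 -1.3]
post1b top [-1.1 -0.6]
gend top [-0.5 -0.2]
gst top [-2.6 -1.2]
ltip top [ 0.7 -0.5]
lpiv top [1.7 0.7]
tab top [-0.2 -0.9]
pl top [ 0.2 -0.5]
pr top [-2.2 -0.1]
gend scene [-1.   0.4]
ltip scene [-6.1 -1.6]
lpiv scene [-4.5 -1.8]
post2 scene [-1.7  0.1]
pl scene [-0.3 -0.8]
pr scene [-0.7  1. ]
tab scene [-1.8 -1.3]
{'post1': [521.0, -76.0, 245.0], 'post2': [588.0, -160.0, 265.0], 'post1b': [544.0, -68.0, 199.0], 'post2b': [612.0, -152.0, 220.0], 'gend': [448.0, -176.0, 182.0], 'gst': [514.0, -135.0, 229.0], 'ltip': [515.0, -148.0, 261.0], 'lpiv': [538.0, -116.0, 279.0], 'tab': [500.0, -16.0, 225.0], 'pl': [507.0, 9.0, 375.0], 'pr': [582.0, -219.0, 375.0], 'tabf': [493.0, -18.0, 238.0]}
```

```bash
cat >> h.py <<'E'
def load():
    p=np.load("p.npy"); return p
def goto(pf, ang=0, verbose=True):
    """face-frame TCP target, ang = rotation about face normal (handle angle). prints tool-frame shift & rotvec"""
    A,b=frame(load()); s=status.sense()
    Rt=R.from_matrix(A@R.from_euler('z',ang).as_matrix()@np.diag([1,-1,-1.]))
    R0=R.from_quat(s["tool_rot"]); w=A@np.array(pf)+b
    d=R0.inv().apply(w-s["position"]); rv=(R0.inv()*Rt).as_rotvec()
    if verbose: print("world",w.round(0),"shift",d.round(1).tolist(),"rot",rv.round(3).tolist())
    return d,rv
def where():
    A,b=frame(load()); s=status.sense()
    T=A.T@R.from_quat(s["tool_rot"]).as_matrix()@np.diag([1,-1,-1.])
    print("t",round(s["time_s"],2),"face pos",(A.T@(s["position"]-b)).round(1),"rotvec",R.from_matrix(T).as_rotvec().round(3),"F face",(A.T@s["ft_force"]).round(1),"grip",round(s["grip_width"],3),round(s["gripper_force"],1),"q",s["q"].round(2))
E
python3 - <<'E'
from h import *
p=np.load("p.npy"); p[2]-=8*np.pi; p[3]-=4*np.pi; p[4]+=8*np.pi; np.save("p.npy",p); print(p)
where(); goto([-130,-20,215])
cm=optics.camera_model("wrist"); Rc=np.array(cm["R"]); print("cam pos",-Rc.T@np.array(cm["t"]),"fwd",Rc[2],cm["fx"])
E
```

```text
[ 6.01075997e+02 -8.80307450e+01  3.18903690e-01  2.05817052e-01
  3.64532522e-01 -5.87176735e+01  1.69133235e+00]
t 1.5 face pos [-392.4 -271.8  243.2] rotvec [0.037 0.499 0.147] F face [-0.1 -0.6  0.2] grip 0.998 0.0 q [-1.19  0.35  1.65 -0.    1.14 -0.08]
world [ 401. -175.  351.] shift [278.7, -212.5, -101.1] rot [-0.037, 0.499, 0.147]
cam pos [ 309.19751848 -458.53909489  374.33477231] fwd [-0.2461832  -0.12479663 -0.96115536] 376.6801713101909
```

```bash
python3 -m crank '[[280,-212,-101,-0.037,0.5,0.147,100],[280,-212,-101,-0.037,0.5,0.147,100],[280,-212,-101,-0.037,0.5,0.147,100],[280,-212,-101,-0.037,0.5,0.147,100],[280,-212,-101,-0.037,0.5,0.147,100],[280,-212,-101,-0.037,0.5,0.147,100],[280,-212,-101,-0.037,0.5,0.147,100],[280,-212,-101,-0.037,0.5,0.147,100],[280,-212,-101,-0.037,0.5,0.147,100],[280,-212,-101,-0.037,0.5,0.147,100],[280,-212,-101,-0.037,0.5,0.147,0],[280,-212,-101,-0.037,0.5,0.147,0]]'
python3 - <<'E'
from h import *
where()
cm=optics.camera_model("wrist"); im=optics.get_image("wrist"); cv2.imwrite("pics/w1.png",im)
np.save("w1.npy",cm,allow_pickle=True)
for t in ["handle_grip","selector_tip","tab","cam","pipe_mid"]:
    print(t,[(np.round(d["xy"]).tolist(),round(d["score"],2)) for d in finder.look_for(t,"wrist")[:3]])
E
```

```text
time_s: 2.7
position: [402.2, -175.9, 350.9]
tool_rot: [0.957, 0.153, 0.244, -0.04]
ft_force: [0.3, -0.5, -0.5]
grip_width: 0.692
gripper_force: 0.0
t 2.7 face pos [-129.6  -21.1  214.2] rotvec [ 0.    -0.    -0.002] F face [-0.1 -0.6 -0.5] grip 0.692 0.0 q [-0.76 -0.09  1.99  0.51  1.06  0.28]
handle_grip [([313.0, 117.0], 0.73)]
selector_tip [([309.0, 115.0], 0.76), ([186.0, 84.0], 0.49), ([502.0, 170.0], 0.35)]
tab [([189.0, 82.0], 0.8)]
cam [([248.0, 34.0], 0.71), ([57.0, 233.0], 0.6)]
pipe_mid [([300.0, 119.0], 0.56)]
```

View pics/w1.png

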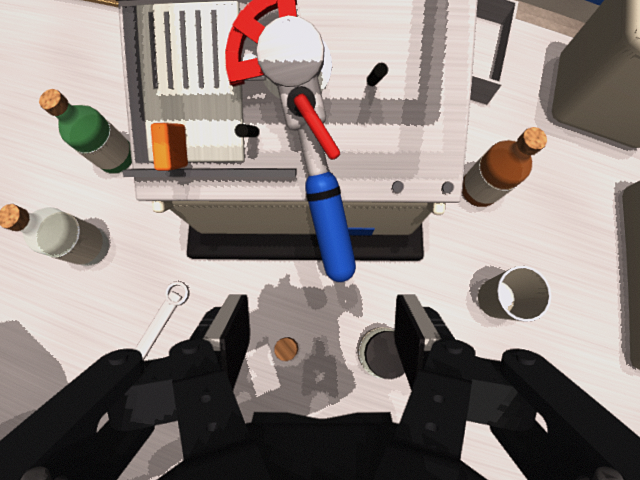

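The wrist view is clear, with the grip end at (343,275), lever tip (335,153), lever pivot (301,98) and tab top (160,147). The post tops are at (240,130) and (380,68). I'll refit with these.

```bash
cat > fit2.py <<'E'
import fit
from fit import *
cs["wrist"]=np.load("w1.npy",allow_pickle=True).item()
W=lambda x,y:("wrist",np.array([x,y],float))
w=[("post1",W(240,130)),("post1b",W(256,131)),("post2",W(381,67)),("post2b",W(370,80)),("gend",W(342,272)),("ltip",W(334,152)),("lpiv",W(300,98)),("tabf",W(160,146))]
fit.obs+=w
def res2(p):
    r=res(p).reshape(-1,2)
    return r.ravel()
s=least_squares(res2,np.load("p.npy"),loss="soft_l1")
print(s.x.round(3)); r=res(s.x).reshape(-1,2)
for o,e in zip(fit.obs,r): print(o[0],o[1][0],e.round(1))
np.save("p.npy",s.x)
A,b=frame(s.x); th,se=s.x[3:5]
print("bolt top px",proj(cs["wrist"],A@[0,0,70]+b), "ltip face",lev(th,se,42,70.5),"pipe face",A.T@(pts(s.x)["pl"]-b),A.T@(pts(s.x)["pr"]-b))
E
python3 fit2.py
```

```text
[ 5.98655e+02 -8.70000e+01  3.18000e-01  2.22000e-01  3.50000e-01
 -5.67410e+01 -9.70000e-02]
post1 top [-0.8 -0.4]
post2 top [-1.  -1.3]
post2b top [-0.3 -0.2]
post1b top [-1.5  0.4]
gend top [0.2 0.3]
gst top [-2.5 -0.5]
ltip top [0.4 0.5]
lpiv top [1.4 1.6]
tab top [-0.6  0.1]
pl top [ 0.2 -0.6]
pr top [-2.1 -0.1]
gend scene [-1.8  0.5]
ltip scene [-6.6 -2.3]
lpiv scene [-5.1 -2.5]
post2 scene [-2.3 -0.9]
pl scene [-0.3 -0.8]
pr scene [-0.8  1. ]
tab scene [-2.3 -2.1]
post1 wrist [ 1.3 -0.8]
post1b wrist [-2.4 -0.9]
post2 wrist [-0.2 -0.4]
post2b wrist [ 1.5 -2.5]
gend wrist [0.1 4.1]
ltip wrist [1.1 1. ]
lpiv wrist [-0.5 -1.6]
tabf wrist [ 0.1 -0.3]
bolt top px [[287.98824721  44.11929983]] ltip face [-69.45857436 -30.44193603  70.5       ] pipe face [ 22.11850839 119.90338139 158.84069289] [  22.11850839 -120.09661861  158.84069289]
```

```bash
cat >> h.py <<'E'
def hpos(r,t,z,th): # handle frame: r outwards, t to the left
    return np.array([-r*np.cos(th)-t*np.sin(th), -r*np.sin(th)+t*np.cos(th), z])
E
python3 - <<'E'
from h import *
where(); goto(hpos(75,-50,150,.22),.22); goto(hpos(75,-50,83,.22),.22)
E
```

```text
t 3.0 face pos [-127.3  -22.4  213.3] rotvec [ 0.001 -0.001 -0.   ] F face [ 0.7 -0.6 -0.7] grip 0.146 0.0 q [-0.76 -0.09  1.99  0.51  1.06  0.28]
world [ 499. -189.  327.] shift [65.0, 42.8, 63.3] rot [-0.001, -0.001, -0.22]
world [ 529. -178.  268.] shift [64.9, 42.8, 130.3] rot [-0.001, -0.001, -0.22]
```

```bash
python3 -m crank '[[32,21,32,0,0,-0.11,0],[65,43,63,0,0,-0.22,0],[65,43,63,0,0,-0.22,0],[65,43,85,0,0,-0.22,0],[65,43,105,0,0,-0.22,0],[65,43,120,0,0,-0.22,0],[65,43,130,0,0,-0.22,0],[65,43,130,0,0,-0.22,0]]'
python3 - <<'E'
from h import *
where(); cm=optics.camera_model("wrist"); im=optics.get_image("wrist"); cv2.imwrite("pics/w2.png",im)
E
```

```text
time_s: 3.8
position: [529.2, -178.0, 267.6]
tool_rot: [0.934, 0.258, 0.247, -0.013]
ft_force: [0.3, 0.1, -0.1]
grip_width: 0.001
gripper_force: 0.0
t 3.8 face pos [-62.5 -64.7  82.7] rotvec [ 0.002 -0.     0.22 ] F face [ 0.2  0.  -0.2] grip 0.001 0.0 q [-0.58  0.22  1.87  0.55  0.81  0.12]
```

View pics/w2.png

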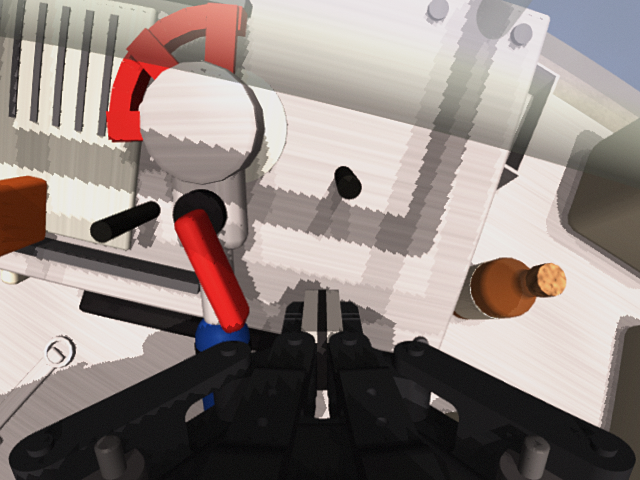

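```bash
python3 -m crank '[[0,-8,0,0,0,0,0],[0,-16,0,0,0,0,0],[0,-22,0,0,0,0,0],[0,-28,0,0,0,0,0],[0,-34,0,0,0,0,0],[0,-39,0,0,0,0,0],[0,-44,0,0,0,0,0],[0,-47,0,0,0,0,0]]'
python3 - <<'E'
from h import *
where(); cm=optics.camera_model("wrist"); im=optics.get_image("wrist"); cv2.imwrite("pics/w3.png",im)
E
```

```text
time_s: 4.65
position: [506.6, -137.3, 263.8]
tool_rot: [0.934, 0.258, 0.248, -0.012]
ft_force: [2.7, -7.2, -0.3]
grip_width: -0.001
gripper_force: 3.8
t 4.65 face pos [-72.  -19.   83.5] rotvec [ 0.    -0.002  0.22 ] F face [ 0.1 -7.7 -0.4] grip -0.001 3.8 q [-0.52  0.15  1.96  0.55  0.76  0.15]
```

View pics/w3.png

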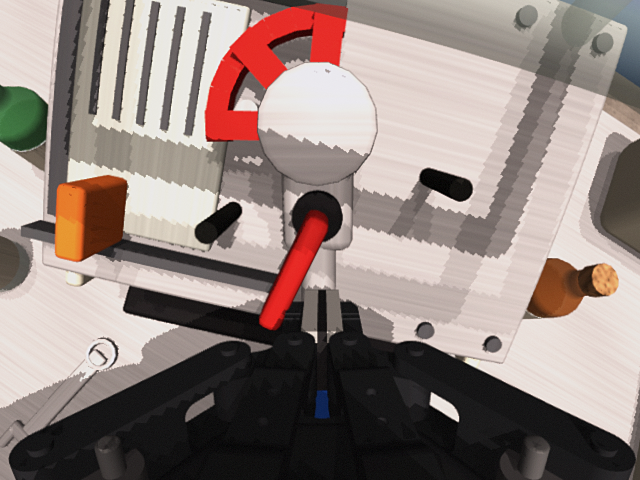

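The lever now leans left, with its tip at (270,322) and pivot at (318,213), about -0.42 rad relative to the handle. Next I'll retreat and move over the blue grip.

```bash
python3 -m crank '[[0,8,-10,0,0,0,0],[0,8,-40,0,0,0,0],[-30,4,-65,0,0,0,50],[-65,0,-65,0,0,0,65],[-65,0,-65,0,0,0,65],[-65,0,-40,0,0,0,65],[-65,0,-15,0,0,0,65],[-65,0,10,0,0,0,65],[-65,0,30,0,0,0,65],[-65,0,40,0,0,0,65],[-65,0,40,0,0,0,65]]' 60
python3 - <<'E'
from h import *
where(); cm=optics.camera_model("wrist"); im=optics.get_image("wrist"); cv2.imwrite("pics/w4.png",im)
E
```

```text
time_s: 5.8
position: [476.6, -162.0, 197.4]
tool_rot: [0.934, 0.258, 0.247, -0.014]
ft_force: [0.3, 0.1, -0.1]
grip_width: 0.651
gripper_force: 0.0
t 5.8 face pos [-135.6  -33.    42.6] rotvec [ 0.003 -0.     0.22 ] F face [ 0.2 -0.  -0.2] grip 0.651 0.0 q [-0.61  0.23  2.06  0.69  0.65 -0.09]
```

View pics/w4.png

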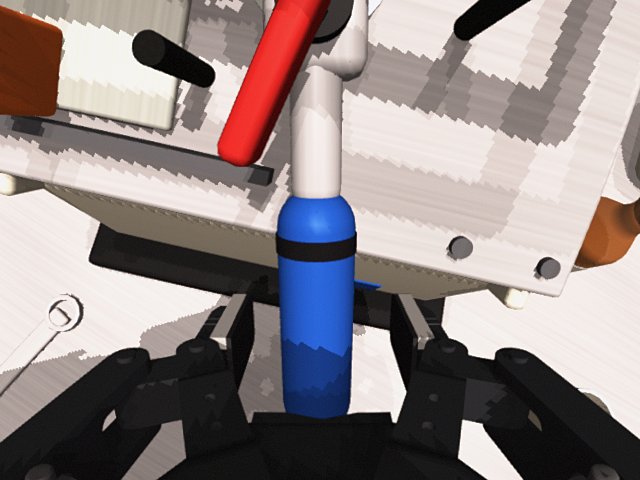

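The grip is straddled cleanly: the bar is centred at u≈317, between pads at about 230 and 415. I'll close loosely and swing back, which should slip freely, then forward.

```bash
python3 -m crank '[[0,0,0,0,0,0,36],[0,0,0,0,0,0,36],[0,0,0,0,0,0,36],[0.7,-14,0,0,0,0.1,36],[2.8,-27.8,0,0,0,0.2,36],[6.3,-41.4,0,0,0,0.3,36],[11,-54.5,0,0,0,0.4,36],[17,-67,0,0,0,0.5,36],[20,-72,0,0,0,0.54,36],[20,-72,0,0,0,0.54,36]]' 30
python3 - <<'E'
from h import *
where()
for t in [.12*k for k in range(1,13)]+[1.42]: print(round(t,2),round(140*(1-np.cos(t)),1),round(140*np.sin(t),1))
E
```

```text
time_s: 6.85
position: [456.0, -90.2, 200.3]
tool_rot: [0.969, -0.001, 0.235, -0.078]
ft_force: [-0.4, 0.5, -0.5]
grip_width: 0.364
gripper_force: 0.0
t 6.85 face pos [-131.6   41.6   43.7] rotvec [ 0.001 -0.001 -0.32 ] F face [-0.5  0.6 -0.4] grip 0.364 0.0 q [-0.48  0.14  2.17  0.69  0.58  0.55]
0.12 1.0 16.8
0.24 4.0 33.3
0.36 9.0 49.3
0.48 15.8 64.6
0.6 24.5 79.0
0.72 34.7 92.3
0.84 46.6 104.3
0.96 59.7 114.7
1.08 74.0 123.5
1.2 89.3 130.5
1.32 105.3 135.6
1.44 121.7 138.8
1.42 119.0 138.4
```

```bash
python3 -m crank '[[1,16.8,0,0,0,-0.12,36],[4,33.3,0,0,0,-0.24,36],[9,49.3,0,0,0,-0.36,36],[15.8,64.6,0,0,0,-0.48,36],[24.5,79,0,0,0,-0.6,36],[34.7,92.3,0,0,0,-0.72,36],[46.6,104.3,0,0,0,-0.84,36],[59.7,114.7,0,0,0,-0.96,36],[74,123.5,0,0,0,-1.08,36],[89.3,130.5,0,0,0,-1.2,36],[105.3,135.6,0,0,0,-1.32,36],[115,137.8,0,0,0,-1.39,36]]'
python3 - <<'E'
from h import *
where(); im=optics.get_image("top"); cv2.imwrite("pics/t5.png",cv2.resize(im[150:360,240:500],(743,600),interpolation=cv2.INTER_CUBIC))
E
```

```text
time_s: 8.05
position: [562.2, -230.4, 230.3]
tool_rot: [0.743, 0.623, 0.23, 0.088]
ft_force: [-13.2, 5.8, 1.1]
grip_width: 0.358
gripper_force: 6.1
t 8.05 face pos [ -67.2 -124.8   42.8] rotvec [ 6.000e-03 -1.000e-03  1.076e+00] F face [-8.9  9.7  6.1] grip 0.358 6.1 q [-0.63  0.37  1.77  0.58  0.79 -0.82]
```

View pics/t5.png

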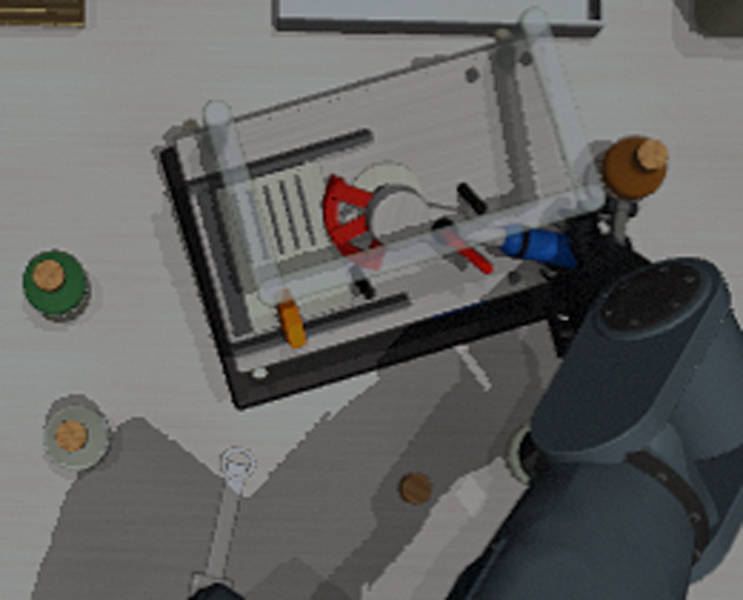

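The cam has turned most of the way through stroke 1: the crescent now spans (335,180) to (375,265), and the pipe is untouched. I'll swing back and stroke again.

```bash
python3 -m crank '[[1,-16.8,0,0,0,0.12,36],[4,-33.3,0,0,0,0.24,36],[9,-49.3,0,0,0,0.36,36],[15.8,-64.6,0,0,0,0.48,36],[24.5,-79,0,0,0,0.6,36],[34.7,-92.3,0,0,0,0.72,36],[46.6,-104.3,0,0,0,0.84,36],[59.7,-114.7,0,0,0,0.96,36],[74,-123.5,0,0,0,1.08,36],[89.3,-130.5,0,0,0,1.2,36],[105.3,-135.6,0,0,0,1.32,36],[115,-137.8,0,0,0,1.39,36]]'
python3 -c "
from h import *
where()"
python3 -m crank '[[0,0,0,0,0,0,36],[1,16.8,0,0,0,-0.12,36],[4,33.3,0,0,0,-0.24,36],[9,49.3,0,0,0,-0.36,36],[15.8,64.6,0,0,0,-0.48,36],[24.5,79,0,0,0,-0.6,36],[34.7,92.3,0,0,0,-0.72,36],[46.6,104.3,0,0,0,-0.84,36],[59.7,114.7,0,0,0,-0.96,36],[74,123.5,0,0,0,-1.08,36],[89.3,130.5,0,0,0,-1.2,36],[105.3,135.6,0,0,0,-1.32,36]]'
python3 -m crank '[[10,2,0,0,0,-0.07,36],[10,2,0,0,0,-0.07,36]]'
python3 - <<'E'
from h import *
where(); im=optics.get_image("top"); cv2.imwrite("pics/t6.png",cv2.resize(im[150:360,240:500],(743,600),interpolation=cv2.INTER_CUBIC))
E
```

```text
time_s: 9.3
position: [456.0, -90.3, 200.1]
tool_rot: [0.969, -0.002, 0.235, -0.078]
ft_force: [-0.3, -4.0, -2.7]
grip_width: 0.363
gripper_force: 2.1
t 9.3 face pos [-131.8   41.5   43.6] rotvec [ 0.    -0.001 -0.323] F face [-2.7 -3.7 -1.7] grip 0.363 2.1 q [-0.48  0.14  2.17  0.69  0.58  0.56]
time_s: 10.5
position: [553.3, -227.9, 226.0]
tool_rot: [0.763, 0.597, 0.233, 0.08]
ft_force: [-12.1, 8.7, 1.2]
grip_width: 0.359
gripper_force: 6.1
time_s: 10.7
position: [557.5, -219.6, 229.7]
tool_rot: [0.743, 0.623, 0.23, 0.09]
ft_force: [-3.8, 1.6, -2.4]
grip_width: 0.361
gripper_force: 2.4
t 10.7 face pos [ -68.4 -113.    42.8] rotvec [ 0.003 -0.     1.076] F face [-3.9  2.7 -0.6] grip 0.361 2.4 q [-0.61  0.35  1.79  0.58  0.78 -0.81]
```

View pics/t6.png

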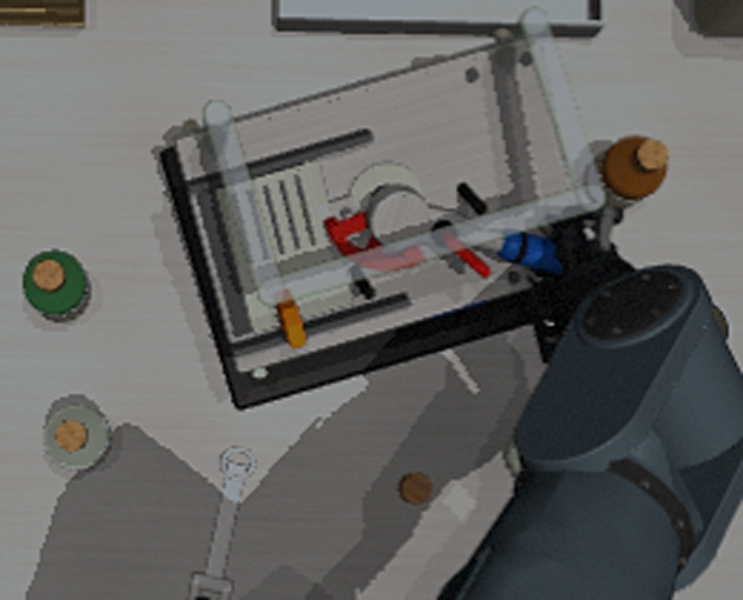

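```bash
python3 -m crank '[[-10,7,0,0,0,0,36],[-9,-9.8,0,0,0,0.12,36],[-6,-26.3,0,0,0,0.24,36],[-1,-42.3,0,0,0,0.36,36],[5.8,-57.6,0,0,0,0.48,36],[14.5,-72,0,0,0,0.6,36],[24.7,-85.3,0,0,0,0.72,36],[36.6,-97.3,0,0,0,0.84,36],[49.7,-107.7,0,0,0,0.96,36],[64,-116.5,0,0,0,1.08,36],[79.3,-123.5,0,0,0,1.2,36],[79.3,-123.5,0,0,0,1.2,36]]'
python3 -c "
from h import *
where()"
python3 -m crank '[[1,16.8,0,0,0,-0.12,36],[4,33.3,0,0,0,-0.24,36],[9,49.3,0,0,0,-0.36,36],[15.8,64.6,0,0,0,-0.48,36],[24.5,79,0,0,0,-0.6,36],[34.7,92.3,0,0,0,-0.72,36],[46.6,104.3,0,0,0,-0.84,36],[46.6,104.3,0,0,0,-0.84,36]]'
python3 - <<'E'
from h import *
where(); im=optics.get_image("top"); cv2.imwrite("pics/t7.png",cv2.resize(im[150:360,240:500],(743,600),interpolation=cv2.INTER_CUBIC))
E
```

```text
time_s: 11.95
position: [459.3, -116.1, 197.4]
tool_rot: [0.964, 0.092, 0.242, -0.055]
ft_force: [0.9, -0.5, -0.2]
grip_width: 0.362
gripper_force: 0.0
t 11.95 face pos [-137.4   16.    43.6] rotvec [ 0.001 -0.001 -0.129] F face [ 0.5 -0.8 -0.5] grip 0.362 0.0 q [-0.54  0.17  2.15  0.7   0.6   0.3 ]
time_s: 12.75
position: [521.4, -212.4, 212.5]
tool_rot: [0.841, 0.481, 0.243, 0.048]
ft_force: [-3.0, 3.2, 0.1]
grip_width: 0.361
gripper_force: 1.6
t 12.75 face pos [-104.8  -95.    43. ] rotvec [ 0.002 -0.002  0.72 ] F face [-1.6  4.   1. ] grip 0.361 1.6 q [-0.65  0.31  1.9   0.63  0.74 -0.55]
```

View pics/t7.png

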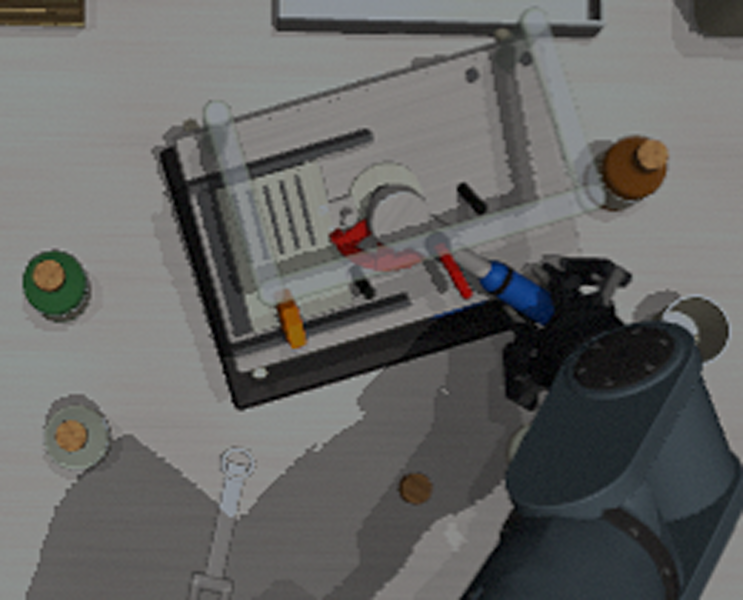

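```bash
cat > cam.py <<'E'
from h import *
def angs(im,cm):
    A,b=frame(load()); a=np.arange(0,6.283,.05)
    out=np.zeros(len(a))
    for r in (45,48,51):
      for z in (22,29):
        uv=proj(cm,np.c_[r*np.cos(a),r*np.sin(a),0*a+z]@A.T+b).round().astype(int)
        px=im[uv[:,1].clip(0,479),uv[:,0].clip(0,639)].astype(int)
        out+=(px[:,2]>1.8*px[:,1])&(px[:,2]>60)
    return ''.join(str(int(v)) for v in out)
if __name__=="__main__":
    cm=optics.camera_model("top")
    for n in ["top0"]: print(angs(cv2.imread(f"pics/{n}.png"),cm))
    for n in ["t5","t6","t7"]:
        c=cv2.resize(cv2.imread(f"pics/{n}.png"),(260,210),interpolation=cv2.INTER_AREA); im=np.zeros((480,640,3),np.uint8); im[150:360,240:500]=c
        print(angs(im,cm))
    cs=optics.camera_model("scene"); print("scene"); print(angs(cv2.imread("pics/scene0.png"),cs)); print(angs(optics.get_image("scene"),cs))
E
python3 cam.py
```

```text
666666666656656666666666666666666666665320000000000000000000000000000000000000000000000000000000000000000000000000000000000003
000000000000000366666666666666666666666666664200000000000000000000000000000000000000000000000000000000000000000000000000000000
000000000000000000000000000013566666666666664200000000000000000000000000000000000000000000000000000000000000000000000000000000
000000000000000000000000000000000246666666664200000000000000000000000000000000000000000000000000000000000000000000000000000000
scene
666655555566666666565655655544445554443300000000000000000000000000000000000000000000000000000000000000000000000000000000000456
000000000000000000000000000000000023354421000000000000000000000000000000000000000000000000000000000000000000000000000000000000
```

Trailing-edge estimates put the cam at about 0.8, then 1.53, now 1.73 rad. I'll finish this stroke and measure again.

```bash
python3 -m crank '[[0.3,8.4,0,0,0,-0.06,36],[1,16.8,0,0,0,-0.12,36],[2.3,25,0,0,0,-0.18,36],[4,33.3,0,0,0,-0.24,36],[6.3,41.4,0,0,0,-0.3,36],[9,49.3,0,0,0,-0.36,36],[9,49.3,0,0,0,-0.36,36]]'
python3 - <<'E'
from cam import *
where(); im=optics.get_image("top");print(angs(im,optics.camera_model("top")));print(angs(optics.get_image("scene"),optics.camera_model("scene")))
E
```

```text
time_s: 13.55
position: [562.8, -230.4, 230.9]
tool_rot: [0.743, 0.622, 0.23, 0.09]
ft_force: [-4.0, 3.5, -0.1]
grip_width: 0.361
gripper_force: 2.2
t 13.55 face pos [ -66.5 -125.    43. ] rotvec [ 3.000e-03 -1.000e-03  1.075e+00] F face [-2.4  4.5  1.2] grip 0.361 2.2 q [-0.62  0.36  1.77  0.58  0.79 -0.82]
000000000000000000000000000000000000000223464200000000000000001101000000000000000000000000000000000000000000000000000000000000
000000000000000000000000000000000000000000000000000000000000223200112100000000000000000000000000000000000000000000000000000000
```

Cam is at about 2.05 rad, past 1.85. I'll release the handle and lift. The camera side of the hand should stay away from the pipe, so I'll push the tab leftward from its right side with shut fingers and the tool turned about the normal.

```bash
python3 -m crank '[[0,0,0,0,0,0,65],[0,0,0,0,0,0,65],[0,0,0,0,0,0,65],[-10,0,-30,0,0,0,65],[-40,0,-70,0,0,0,65],[-60,0,-110,0,0,0,65],[-60,0,-110,0,0,0,30],[-60,0,-110,0,0,0,0]]'
python3 - <<'E'
from cam import *
where(); goto([-140,-40,150],0); goto([-66,68,150],-1.2)
im=optics.get_image("top");print(angs(im,optics.camera_model("top")))
E
```

```text
time_s: 14.45
position: [505.5, -305.8, 314.6]
tool_rot: [0.745, 0.62, 0.231, 0.092]
ft_force: [0.2, 0.9, -0.6]
grip_width: 0.319
gripper_force: 0.0
t 14.45 face pos [ -94.8 -178.7  153.9] rotvec [-2.00e-03 -1.00e-03  1.07e+00] F face [ 0.1  0.8 -0.7] grip 0.319 0.0 q [-0.81  0.26  1.68  0.53  1.03 -0.86]
world [ 426. -186.  290.] shift [99.9, -106.2, 3.6] rot [0.002, -0.001, 1.07]
world [454. -63. 325.] shift [230.2, -93.2, 3.6] rot [0.001, -0.002, 2.27]
000000000000000000000000000000000000000223464200000000000000001101000000000000000000000000000000000000000000000000000000000000
```

```bash
python3 -m crank '[[25,-27,0,0,0,0.14,0],[50,-53,2,0,0,0.28,0],[75,-80,3,0,0,0.42,0],[100,-106,4,0,0,0.56,0],[100,-106,4,0,0,0.7,0],[100,-106,4,0,0,0.84,0],[100,-106,4,0,0,0.98,0],[100,-106,4,0,0,1.07,0],[100,-106,4,0,0,1.07,0]]'
python3 - <<'E'
from h import *
where(); goto([-66,66,150],-1.2); goto([-66,66,45],-1.2)
E
```

```text
time_s: 15.4
position: [426.6, -184.3, 288.1]
tool_rot: [0.957, 0.154, 0.244, -0.041]
ft_force: [0.7, 0.2, -0.4]
grip_width: -0.003
gripper_force: 0.0
t 15.4 face pos [-139.9  -38.5  148.3] rotvec [ 0.003 -0.    -0.   ] F face [ 0.4 -0.  -0.7] grip -0.003 0.0 q [-0.73  0.03  2.03  0.56  0.9   0.2 ]
world [455. -65. 325.] shift [73.9, -104.6, -1.4] rot [-0.002, 0.001, 1.2]
world [502. -49. 233.] shift [73.8, -104.3, 103.6] rot [-0.002, 0.001, 1.2]
```

```bash
python3 -m crank '[[0,-30,-5,0,0,0.15,0],[0,-60,-5,0,0,0.3,0],[0,-85,-5,0,0,0.45,0],[10,-105,-5,0,0,0.6,0],[30,-105,-5,0,0,0.75,0],[50,-105,-5,0,0,0.9,0],[65,-105,-5,0,0,1.05,0],[74,-104,-2,0,0,1.2,0],[74,-104,-2,0,0,1.2,0],[74,-104,20,0,0,1.2,0],[74,-104,40,0,0,1.2,0],[74,-104,40,0,0,1.2,0]]'
python3 - <<'E'
from h import *
where(); goto([-66,66,45],-1.2); im=optics.get_image("wrist"); cv2.imwrite("pics/w8.png",im)
E
```

```text
time_s: 16.6
position: [472.9, -59.3, 287.0]
tool_rot: [0.878, -0.411, 0.178, -0.17]
ft_force: [-0.1, -0.2, -0.5]
grip_width: -0.004
gripper_force: 0.0
t 16.6 face pos [-67.5  65.6 107.6] rotvec [ 0.002  0.005 -1.195] F face [-0.4 -0.1 -0.4] grip -0.004 0.0 q [-0.39  0.01  2.05  0.48  0.75  1.76]
world [502. -49. 233.] shift [0.5, -1.6, 62.6] rot [0.001, 0.005, 0.005]
```

View pics/w8.png

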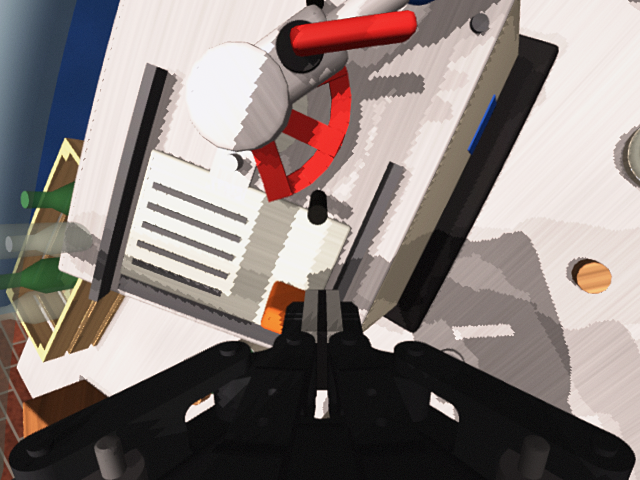

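Run:
```python
from h import *
A,b=frame(load()); cm=optics.camera_model("wrist")
for z in (8,50):
  print(z,proj(cm,np.array([[x,y,z] for x in(-83,-47) for y in (93,107)])@A.T+b).round(0).tolist())
print("posttop",proj(cm,A@[-54,37,52]+b),"lug/bolt",proj(cm,A@[0,0,60]+b))
s=status.sense(); Q=R.from_quat(s["tool_rot"])
print("tip corners",[proj(cm,s["position"]+Q.apply([x,y,19]))[0].round(0).tolist() for x in(-11,11) for y in(-7,7)])
```

```text
8 [[328.0, 295.0], [320.0, 313.0], [276.0, 276.0], [269.0, 295.0]]
50 [[329.0, 327.0], [320.0, 348.0], [267.0, 305.0], [258.0, 327.0]]
posttop [[317.153612   214.36457102]] lug/bolt [[232.69727322  96.76246789]]
tip corners [[304.0, 329.0], [337.0, 329.0], [303.0, 281.0], [337.0, 281.0]]
```

Fitted tab corners match the picture to about 3 mm. Tips clear the tab by 16 mm, so I'll descend and push left.

```bash
python3 -m crank '[[0,0,20,0,0,0,0],[0,0,40,0,0,0,0],[0,0,55,0,0,0,0],[0,0,62,0,0,0,0],[0,0,62,0,0,0,0],[-9,-4,62,0,0,0,0],[-19,-7,62,0,0,0,0],[-28,-11,62,0,0,0,0],[-37,-14.5,62,0,0,0,0],[-42,-16,62,0,0,0,0]]'
python3 -c "
from h import *
where(); print(goto([-66,163,45],-1.2))"
```

```text
time_s: 17.65
position: [487.5, -7.2, 235.5]
tool_rot: [0.876, -0.413, 0.18, -0.171]
ft_force: [1.3, -2.8, 1.9]
grip_width: 0.001
gripper_force: 1.2
t 17.65 face pos [-65.7 110.6  47.8] rotvec [ 2.000e-03 -1.000e-03 -1.199e+00] F face [ 1.2 -3.   1.5] grip 0.001 1.2 q [-0.24  0.1   2.11  0.5   0.56  1.83]
world [472.  43. 233.] shift [-49.0, -18.7, 2.9] rot [-0.002, -0.0, 0.001]
(array([-48.95335736, -18.74535907,   2.87258103]), array([-1.88531079e-03, -7.53407728e-05,  9.92657509e-04]))
```

Only 3 N, so the cassette is sliding. I'll continue to the stop.

```bash
python3 -m crank '[[-9,-4,2,0,0,0,0],[-18,-7,2,0,0,0,0],[-27,-10,2,0,0,0,0],[-35,-13,2,0,0,0,0],[-41,-16,2,0,0,0,0],[-45,-17.5,2,0,0,0,0],[-48,-18.5,2,0,0,0,0],[-51,-19.5,2,0,0,0,0],[-53,-20.5,2,0,0,0,0]]'
python3 -c "
from h import *
where()"
```

```text
time_s: 18.55
position: [472.6, 42.1, 233.5]
tool_rot: [0.876, -0.413, 0.184, -0.168]
ft_force: [8.2, -62.4, -11.6]
grip_width: 0.002
gripper_force: 31.0
t 18.55 face pos [-65.5 162.1  45.5] rotvec [-0.006 -0.009 -1.198] F face [-15.8 -61.8  -4.5] grip 0.002 31.0 q [-0.11  0.06  2.15  0.42  0.49  2.02]
```

At the stop (62 N on the fingertips). Backing off and lifting clear.

```bash
python3 -m crank '[[6,2.5,0,0,0,0,0],[16,6,0,0,0,0,0],[16,6,-25,0,0,0,0],[16,6,-60,0,0,0,0],[16,26,-100,0,0,0,0],[16,56,-120,0,0,0,0],[16,56,-120,0,0,0,0],[16,56,-120,0,0,0,0]]'
python3 - <<'E'
from cam import *
where(); im=optics.get_image("top");print(angs(im,optics.camera_model("top")))
d=finder.cut_out("tab","top")[:1]; print([(x["xy"],x["score"]) for x in d])
A,b=frame(load());cm=optics.camera_model("top")
for y in (100,172,180): print(y,proj(cm,A@[-65,y,35]+b))
cv2.imwrite("pics/t9.png",cv2.resize(im[150:360,200:500],(800,560),interpolation=cv2.INTER_CUBIC))
E
```

```text
time_s: 19.35
position: [388.3, -18.5, 316.4]
tool_rot: [0.876, -0.414, 0.18, -0.171]
ft_force: [0.9, 0.3, 0.6]
grip_width: -0.002
gripper_force: 0.0
t 19.35 face pos [-112.8  130.9  165.7] rotvec [ 1.000e-03 -1.000e-03 -1.201e+00] F face [ 1.1 -0.   0. ] grip -0.002 0.0 q [-0.36 -0.24  2.19  0.42  0.83  1.86]
000000000000000000000000000000000000000000133200000000000000001101000000000000000000000000000000000000000000000000000000000000
[([306.0, 246.6], 0.66)]
100 [[341.52115771 262.13567551]]
172 [[311.1765429  271.42637924]]
180 [[307.79650755 272.46078033]]
```

View pics/t9.png

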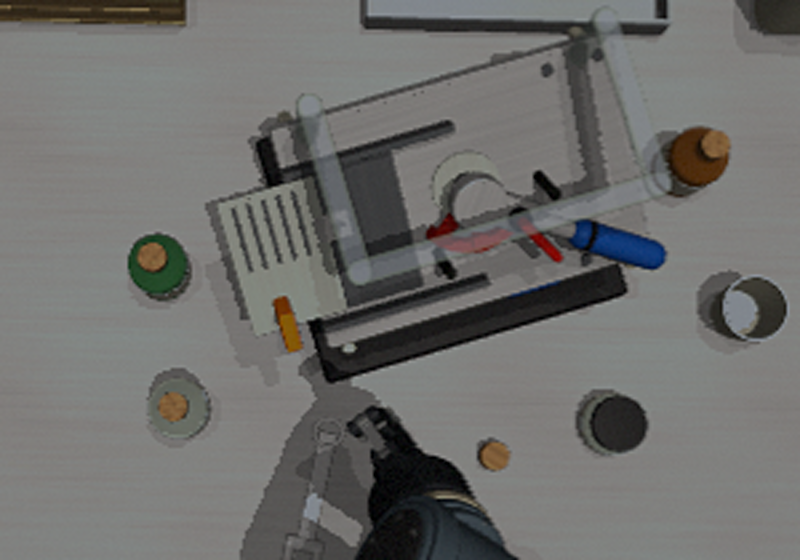

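The cassette is out: the tab is at crop (288,325), which is u=308, matching the prediction for 80 mm. The cam is past 2 rad, all bystanders are standing and the arm is clear.

```bash
python3 -c "
from workcell import ticket
print(ticket.hand_in())"
```

```text
the job is handed in; nothing more can be done
None
```

The job is handed in with no verdict shown: lever flipped to loosen, cam hook turned to about 2.05 rad (estimated from camera images), cassette pushed by its tab (not gripped) fully out to its stop, arm clear, bystanders still standing and no sign of contact with the pipe.

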